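# Invert the rinsed beaker on the drying peg and clamp it under the dryer

### The arm

A 7-joint arm with a two-finger parallel gripper is mounted at the origin on the work surface. World frame = base frame: x ahead of the robot, y to its left, z up, the work surface at z = 0. Lengths are in m, angles in degrees, forces in N, time in s.
With the tool pointing down it reaches from about 0.425 to 0.875 m from the base axis. Payload 4.7 kg.
Tool frame: the origin (TCP) lies between the finger pads; the fingertips stand 19 mm ahead of it and the grasp point (between the pads) is the TCP; x points along the fingers, z is the direction in which the jaws open and shut, and the axes are right-handed (so a half turn about x gives the same grasp; the last joint's range is limited). The gripper opens to 87 mm and grips with 3 to 60 N. Pads are 19 mm wide; open, the fingers measure 117 mm over their backs; the gripper's body (75 mm by 190 mm) begins 51 mm behind the grasp point.
Start: joints at [-64.166, 18.392, -4.016, 83.108, 1.295, 78.541, -3.26], TCP at [0.275, 0.589, 0.242] pointing down, gripper open.
Joint ranges: [-163.93, 163.93], [-17.29, 119.83], [-79.2, 71.16], [3.27, 140.29], [-89.18, 269.18], [5.43, 117.66], [-154.24, 154.24]. Speed limits (degrees/s): [147.25, 147.25, 180, 180, 180, 180, 180].

### API

Orientations are given as [roll, pitch, yaw] about the fixed x, y, z axes, in that order (R = Rz(yaw) Ry(pitch) Rx(roll)).
In Python, from cell import monitor, read_camera, camera_model, env, regions_of gives the robot as it stands. The module is installed in compiled form; this text tells all that it offers.
- The arm moves only by the tool step_arm, never from a script. Its argument "deltas" is a list of rows, each a list of 5 numbers: the gripper's target within -1 to 1 (fully open at 1, half-way at 0, shut at -1), then the shift along the tool's x, y, z in m, then the turn about the tool's x in degrees. A call has 1 to 12 rows; each row is the pose to reach, as a shift and turn from the pose commanded when the call began, along the tool's axes at that moment; what a row does not reach only later rows make up. A row lasts 1/8 s, in which the tool goes at most 62.5 mm and 10.7 degrees, less where a joint would pass 70% of its speed; a pose out of reach is approached as far as the arm can. A call with a gripper value outside its range is refused whole. The fingers move at their own pace and stop on an object; "newtons" is the grip in N (left out, the last holds). Time passes only in rows, so rows that repeat a pose let the fingers close. It gives the time, the measured TCP pose, the force and the opening at its end, in the units of the state.
- monitor.get_obs(): the state, without advancing time (a new reading comes with each control period).
- read_camera(name): name is "scene" or "top" or "wrist"; returns (picture, depth): 400x640x3 uint8, red, green, blue; 400x640 float32, m along the optical axis (not along the pixel's ray), 0 where there is no reading.
- camera_model(name): a dict with "fx", "fy", "cx", "cy" (pixels), "xyz" and "attitude" of the camera in the world. Camera axes: x right, y down, z forward; pixel columns grow to the right and rows downward; lengths in m; the calibration is good to about 2 mm. A picture is of the moment at which its call begins: read the wrist's pose just before it. camera_model takes no time and is no camera call; for the wrist camera it gives the pose at the moment of the call.
- env.sign_off(): hands the job in, once; it reports no verdict.
Trained networks look in the newest picture that a camera, given by its name, has taken for a name from the list of things; names that differ only in an ending like _2 or _b are one class to them, and where a whole thing is asked for, a point or a joint stands for the part that bears it (a point fixed in the world has none). Each returns a list of dicts, best first, with "p" (0 to 1); they miss things now and then, are a little off and sometimes report something else, mostly with a low value. They report only what shows in the picture. A call takes as long as a camera call. They do not tell look-alikes from the thing itself.
- regions_of(camera, thing): "pixels" (400x640 bool, what is visible of it) and "pixel" ([column, row] in pixels, amid what is visible of it).
The state is a dict: "time_s": time; "qpos": joint angles; "joint_velocities": joint speeds; "effort": joint torques, N m; "tool_pos": TCP position; "tool_rot": TCP orientation; "force": force on the tool from outside, world axes, zero at the start; "wrist_torque": the same for the moment, N m; "grip_width": finger opening in m.
Only numpy, scipy, OpenCV 4.12 (cv2) and the standard library are available. Lean on these libraries where they do the work, as an engineer would, in place of code of your own. Each camera call takes 0.05 s, during which the arm holds its last target. There are 200 camera calls.

### The job

Take the taller of the two steel beakers from its draining cradle, turn it over and set it mouth down over the drying peg, its rim flat on the seat; put it down, do not drop it. Then slide the peg carriage with the beaker fully home under the warm-air head, and then lock it there by turning the clamp knob clockwise until it is tight at its stop. Leave everything else on the bench, the short beaker included, as it is.

Things in the scene. Friction and masses are not known exactly. Their poses are not given: they have to be found in the camera images.
- beaker: the TALLER steel beaker: straight tube 54 mm outside, 48 mm inside, 110 mm high, one end closed (4 mm floor), 0.1 kg. Origin at the centre of the outside of the closed end, z along the axis to the open mouth. Starts on its side in a cradle, axis sloping 20 degrees, mouth the lower end; centre of the closed end about 78 mm above the bench, of the mouth 40 mm
- beaker_mouth (a point): centre of the taller beaker's mouth, in the plane of its rim
- cradle_a: draining cradle under the taller beaker: foot plate 135 x 50 mm, two sloping bars 32 mm apart that carry the beaker from below, a low cross bar that stops its rim; the beaker's sides and top are free. Fixed. Origin on the bench under its middle; the beaker's mouth points along its +x and down
- cradle_b: the same kind of cradle, under the short beaker
- station: drying station: base plate 190 x 320 mm, 10 mm thick, two guide bars along its y. Fixed. Origin on the bench under the rear bar, halfway along it; the plate runs from 145 mm before (-x) to 45 mm behind the origin
- dryer_head (a point): centre of the underside of the station's warm-air head, 195 mm above the bench: a box 120 mm in the station's x by 90 mm in y, 55 mm high, with a short nozzle 8 mm below it, on a 22 mm post 45 mm behind (+x) this point. It hangs over the home end of the carriage's way, 150 mm over the seat, so the peg can be loaded only outside it
- carriage (a joint): place of the peg carriage on the bars, m: 0 = loading end (station -y), 0.16 = fully home under the head (end stop); slides along the station's +y with 2 N of friction when unclamped. A steel plate 70 mm in y by 170 mm in x, top 33 mm above the bench, with the peg at its rear and the clamp knob at its front
- peg_foot (a point): on the carriage: centre of the white seat disc (68 mm across, 37 mm above the bench) at the peg's foot, where the beaker's rim rests. The peg is upright, 36 mm thick, 90 mm high, its top 32 mm tapered to 12 mm
- peg_tip (a point): top of the drying peg, 90 mm above peg_foot
- home_mark (a point): where peg_foot is when the carriage is fully home
- clamp (a joint): clamp knob angle, rad: grows clockwise seen from above; 0 = fully loose, bites from about 0.75, 1.5 = end stop (tight); takes 0.12 to 0.2 N m
- clamp_grip (a point): on the knob's vertical axis, 100 mm before (-x) the peg axis, 70 mm above the bench, at the height to grip its bar: 46 mm long, 14 mm thick, 45 to 77 mm above the bench, over a disc 48 mm across with its top at 47 mm. The point turns with the knob, bar along its x; at clamp 0 its x is the station's x
- short_beaker: the other, shorter steel beaker (54 mm across, 75 mm high, lying in the other cradle in the same way); origin at the centre of its closed end, z towards its mouth. Not to be moved
- spray: bottle with cap, 64 mm across, 170 mm high, standing; origin under its centre. Bystander
- grease: small white jar with black lid, 52 mm across, 45 mm high, standing; origin under its centre. Bystander
- driver: screwdriver lying flat between the cradles, 200 mm long, 26 mm thick; origin on the bench under its middle, handle to its -x. Bystander
- brush: cleaning brush lying flat behind the station, 170 mm long; origin under its middle. Bystander
- mug: white mug, 76 mm across, 85 mm high, handle to its +y; origin under its centre. Bystander
- portafilter: steel filter holder with black handle to its -x, bowl 68 mm across and 28 mm high, 168 mm from bowl centre to handle end; origin under the bowl. Bystander
Things that resemble listed ones, but are neither listed nor needed, are in the scene too. Leave any pink or purple look-alike of the beaker alone.

How it is judged (in metres and radians):
On the way, in this order (a step that is already met when the one before it is completed fails the run):
1. the taller beaker sits mouth down over the peg, rim on the seat (angle between beaker's own z axis and vertical above 3 rad and horizontal distance between beaker_mouth and peg_foot below 0.01 m and z of beaker_mouth in the frame of peg_foot below 0.006 m), for 0.2 s.
2. the carriage is fully home with the beaker still seated (all of step 1 and value of joint carriage above 0.152 m), for 0.1 s.
3. the clamp knob is tight, carriage home, beaker seated (all of step 2 and value of joint clamp above 1.15 rad), for 0.1 s.
At the end, for the whole second after the job is handed in: The taller beaker is mouth down over the peg (axis within 8 degrees of vertical, mouth centre within 10 mm of the peg axis and within 6 mm of the seat's height) and at rest, the carriage is within 8 mm of its home stop, and the clamp knob stands beyond 1.15 rad of its 1.5 rad (all of step 3 and linear speed of beaker below 0.02 m/s); the robot touches nothing.
It fails at once if the beaker is dropped (falls faster than 0.7 m/s out of the fingers) (linear speed of beaker above 0.7 m/s and contact force between the fingers and beaker below 0.05 N).
It fails at once if the short beaker is moved more than 3 cm (distance of short_beaker from where it was at the start of the episode above 0.03 m).
It fails at once if another bystander is moved more than 3 cm (distance of any of spray, grease, driver, brush, mug, portafilter from where it was at the start of the episode above 0.03 m).
It also fails if it takes over 58 s, if anything falls off the work surface, if the arm or the gripper's body presses on something with over 40 N, if the wrist force passes 120 N, or if a joint passes its speed limit or range.

## Working session

There is one attempt and no reset: what is moved stays moved. The work goes in short steps, Python scripts to look and compute and a tool call to move; the robot and the scene stay as the last step left them, time stands still between calls to the robot, and variables do not carry over. Pictures are saved under pics/ and viewed, about 8 in all and at most 12, crops included, and the job is handed in when it is done.

Besides the shell and the picture viewer there is one more tool, called after "Emit:" as name(argument=value, ...) on one line, values as JSON. step_arm: Moves the arm, as the interface text tells. Its arguments: {"type":"object","properties":{"deltas":{"type":"array"},"newtons":{"type":"number"}},"required":["deltas"]}

```bash
mkdir -p pics
cat > h.py <<'E'
import numpy as np, cv2
from scipy.spatial.transform import Rotation as R
from cell import monitor, read_camera, camera_model, env, regions_of
def save(n,im): cv2.imwrite('pics/'+n,cv2.cvtColor(im,cv2.COLOR_RGB2BGR))
def Rm(a): return R.from_euler('xyz',a,degrees=True).as_matrix()
def cloud(cam,depth,cm=None):
    cm=cm or camera_model(cam); v,u=np.mgrid[:400,:640]
    P=np.stack([(u-cm['cx'])/cm['fx']*depth,(v-cm['cy'])/cm['fy']*depth,depth],-1)
    A=np.array(cm['attitude'],float); A=A if A.shape==(3,3) else Rm(A)
    return P@A.T+np.array(cm['xyz'])
E
python3 - <<'E'
from h import *
print(monitor.get_obs())
for c in ['scene','top']:
    p,d=read_camera(c); save(c+'0.png',p); print(c,camera_model(c))
    np.savez(c+'0.npz',p=p,d=d)
    P=cloud(c,d)
    for t in ['beaker','short_beaker','carriage','clamp','peg_tip','dryer_head','station','cradle_a','spray','grease','driver','mug','portafilter','brush']:
        try:
            for r in regions_of(c,t)[:4]:
                m=r['pixels']&(d>0); print(c,t,round(r['p'],2),np.round(r['pixel']),m.sum(),np.round(np.median(P[m],0),3) if m.any() else '')
        except Exception as e: print(c,t,e)
E
```

```text
{'time_s': 0.0, 'qpos': array([-64.16688999,  18.43899041,  -4.01619736,  83.17405519,
         1.29548007,  78.54177666,  -3.2604516 ]), 'joint_velocities': array([-0.03343286, -0.10282888, -0.08213354,  0.02841585, -0.04168835,
        0.07890613,  0.03149888]), 'effort': array([-3.51343788e-04, -4.91284883e+01, -4.04369496e-01, -3.12531245e+01,
       -6.39478443e-02,  4.34904615e-02,  2.05965980e-04]), 'tool_pos': array([0.27478323, 0.5884909 , 0.24046979]), 'tool_rot': array([-176.84622775,   89.89028514, -111.86933078]), 'force': array([-0.16774599,  0.07782486,  0.31333564]), 'wrist_torque': array([ 0.01845976, -0.03308486, -0.02910684]), 'grip_width': 0.08674311155151995}
scene {'fx': 430.0205193276078, 'fy': 430.0205193276078, 'cx': 319.72194077167467, 'cy': 198.9037793876973, 'xyz': array([ 1.39381428, -0.65383093,  1.10404039]), 'attitude': array([-132.20248156,    0.77392831,   56.59475243])}
scene beaker 0.88 [243. 230.] 528 [ 0.409 -0.329  0.047]
scene beaker 0.84 [196. 225.] 491 [ 0.277 -0.444  0.046]
scene beaker 0.67 [271. 261.] 665 [ 0.58  -0.324  0.076]
scene beake
[... 1981 characters left out ...]
.5 [389. 174.] 718 [ 0.567 -0.316  0.078]
top peg_tip 0.55 [388. 173.] 643 [ 0.568 -0.315  0.08 ]
top dryer_head 0.93 [202. 177.] 8453 [0.566 0.247 0.018]
top station 0.84 [200. 182.] 8340 [0.566 0.247 0.019]
top cradle_a 0.63 [386. 192.] 113 [ 0.535 -0.314  0.004]
top cradle_a 0.46 [332. 191.] 194 [ 0.534 -0.146  0.006]
top spray 0.81 [294. 111.] 535 [ 0.759 -0.041  0.114]
top spray 0.47 [198. 181.] 8231 [0.566 0.248 0.019]
top grease 0.68 [311. 124.] 203 [ 0.728 -0.087  0.045]
top driver 0.74 [357. 190.] 341 [ 0.526 -0.226  0.022]
top mug 0.62 [346. 113.] 689 [ 0.771 -0.206  0.032]
top portafilter 0.92 [424. 149.] 822 [ 0.65  -0.434  0.018]
top brush 0.8 [252. 122.] 521 [0.745 0.081 0.018]
```

Run:
```python
from h import *
a=cv2.imread('pics/top0.png')[90:310,150:470]; cv2.imwrite('pics/topc.png',cv2.resize(a,None,fx=2.5,fy=2.5,interpolation=cv2.INTER_CUBIC))
```

```text
(no output)
```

View pics/topc.png

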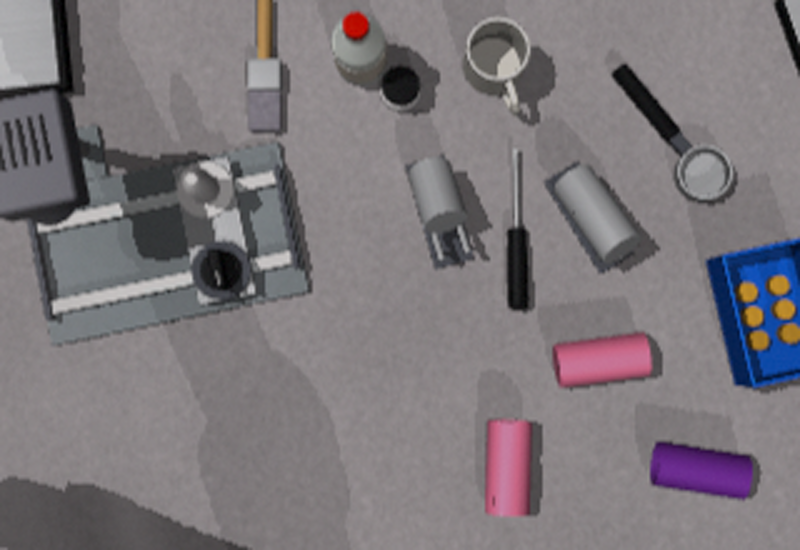

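View pics/scene0.png

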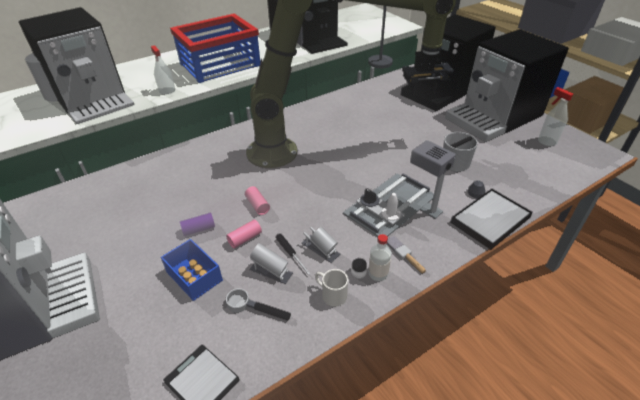

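```bash
cat > fit.py <<'E'
from h import *
from scipy.optimize import least_squares
def cyl(Q,rad,guess_az):
    c=Q.mean(0)-[0,0,15]
    def f(x):
        d=np.array([np.cos(x[3])*np.cos(x[4]),np.sin(x[3])*np.cos(x[4]),np.sin(x[4])])
        w=Q-x[:3]; r=np.linalg.norm(np.cross(w,d),axis=1)-rad
        return np.r_[r,(x[:3]-c)@d]
    best=min((least_squares(f,np.r_[c,guess_az,s],loss='soft_l1',f_scale=.002) for s in(-.35,.35)),key=lambda s:s.cost)
    x=best.x; d=np.array([np.cos(x[3])*np.cos(x[4]),np.sin(x[3])*np.cos(x[4]),np.sin(x[4])])
    if d[2]>0: d=-d
    t=(Q-x[:3])@d
    return x[:3],d,np.percentile(t,[1,99]),np.median(np.abs(best.fun))
E
python3 - <<'E'
from fit import *
Z={c:np.load(c+'0.npz') for c in('scene','top')}
P={c:cloud(c,Z[c]['d']) for c in Z}
for name,xy,az in(('tall',(.568,-.318),np.radians(-150)),('short',(.592,-.13),np.radians(-160))):
    allq=[]
    for c in Z:
        p=P[c]; m=(np.hypot(p[...,0]-xy[0],p[...,1]-xy[1])<.068)&(p[...,2]>.05)&(Z[c]['d']>0)
        m=cv2.erode(m.astype(np.uint8),np.ones((3,3)))>0
        Q=p[m]; allq.append(Q); o,d,t,e=cyl(Q,.027,az); print(name,c,len(Q),o.round(4),d.round(3),np.degrees(np.arcsin(d[2])).round(1),np.degrees(np.arctan2(d[1],d[0])).round(1),'closed',(o+t[0]*d).round(3),'mouth',(o+t[1]*d).round(3),e)
    Q=np.vstack(allq); o,d,t,e=cyl(Q,.027,az); print(name,'both',o.round(4),d.round(3),np.degrees(np.arcsin(d[2])).round(1),'closed',(o+t[0]*d).round(3),'mouth',(o+t[1]*d).round(3),e)
for c in Z:
    p=P[c]; ok=Z[c]['d']>0
    m=ok&(abs(p[...,0]-.58)<.15)&(abs(p[...,1]-.2)<.25)
    t=m&(abs(p[...,0]-.59)<.06)&(abs(p[...,1]-.14)<.05)&(p[...,2]>.06)&(p[...,2]<.15); print(c,'peg',t.sum(),p[t].mean(0).round(3),p[t][:,2].max().round(3), p[t][p[t][:,2]>.1].mean(0).round(4))
    t=m&(abs(p[...,0]-.5)<.04)&(abs(p[...,1]-.13)<.05)&(p[...,2]>.065)&(p[...,2]<.1); print(c,'knob',t.sum(),p[t].mean(0).round(3),p[t][:,2].max().round(3))
    if t.sum()>5:
        q=p[t][:,:2]; u,s,v=np.linalg.svd(q-q.mean(0)); print(' knob dir',np.degrees(np.arctan2(v[0,1],v[0,0])).round(1),s/np.sqrt(len(q)))
    t=m&(p[...,2]>.235)&(p[...,2]<.27); print(c,'head',t.sum(),p[t].mean(0).round(3) if t.any() else'', cv2.minAreaRect((p[t][:,:2]*1000).astype(np.float32)) if t.any() else '')
    t=m&(abs(p[...,2]-.01)<.004); r=cv2.minAreaRect((p[t][:,:2]*1000).astype(np.float32)); print(c,'plate',t.sum(),r)
E
```

```text
tall scene 442 [ 4.7203  2.1671 -1.7121] [ 0.806  0.482 -0.344] -20.1 30.9 closed [ 0.528 -0.343  0.077] mouth [ 0.608 -0.295  0.042] 0.0014227899994448262
tall top 540 [ 4.605   2.1513 -1.6246] [ 0.803  0.492 -0.335] -19.6 31.5 closed [ 0.526 -0.347  0.077] mouth [ 0.61  -0.295  0.042] 0.0017357762023678218
tall both [ 4.6618  2.1367 -1.658 ] [ 0.807  0.484 -0.338] -19.8 closed [ 0.526 -0.345  0.077] mouth [ 0.609 -0.295  0.042] 0.0016193920477566189
short scene 251 [ 5.3772  1.1556 -1.8146] [ 0.904  0.242 -0.353] -20.7 15.0 closed [ 0.564 -0.136  0.065] mouth [ 0.621 -0.12   0.043] 0.0016679594183039315
short top 386 [ 5.0946  0.9812 -1.5543] [ 0.917  0.226 -0.328] -19.1 13.9 closed [ 0.56  -0.138  0.065] mouth [ 0.626 -0.121  0.041] 0.0017332078469093487
short both [ 5.1782  1.0699 -1.6354] [ 0.911  0.238 -0.336] -19.6 closed [ 0.56  -0.137  0.065] mouth [ 0.624 -0.121  0.042] 0.001727121648747637
scene peg 166 [0.609 0.142 0.095] 0.131 [0.6113 0.145  0.1145]
scene knob 59 [0.51  0.128 0.075] 0.085
 knob dir 9.3 [0.01375186 0.00497377]
scene head 707 [0.625 0.291 0.249] ((620.6827392578125, 298.6859436035156), (123.91925811767578, 96.79801940917969), 11.440566062927246)
scene plate 1634 ((579.0629272460938, 201.55343627929688), (297.7201232910156, 495.9225769042969), 0.0989532545208931)
top peg 148 [0.603 0.146 0.105] 0.13 [0.6062 0.1487 0.1152]
top knob 82 [0.51  0.131 0.076] 0.083
 knob dir -170.2 [0.01321293 0.00413365]
top head 1666 [0.619 0.297 0.249] ((621.7098388671875, 299.8884582519531), (124.85269165039062, 90.7587890625), 10.922087669372559)
top plate 3341 ((579.8339233398438, 200.3185577392578), (499.44195556640625, 299.8046875), 89.94126892089844)
```

```bash
cat >> h.py <<'E'
def go(x,y,z,az=None):
    "tool-frame delta and turn from the measured pose to a world point, jaw (tool z) azimuth az mod 180"
    o=monitor.get_obs(); M=Rm(o['tool_rot']); d=M.T@(np.array([x,y,z])-o['tool_pos'])
    s='t=%.2f pos %s w=%.4f F %s | d %s'%(o['time_s'],o['tool_pos'].round(4),o['grip_width'],o['force'].round(1),d.round(4))
    ja=np.degrees(np.arctan2(M[1,2],M[0,2])); s+=' jaw az %.1f q7 %.0f'%(ja,o['qpos'][6])
    if az is not None: # tool x is down: +turn about x lowers azimuth
        s+=' turn %.1f'%((-(az-ja)+90)%180-90)
    print(s,'xaxis',M[:,0].round(3))
E
python3 - <<'E'
from h import *
print(Rm(monitor.get_obs()['tool_rot']).round(3)); go(.539,-.338,.30,121)
go(.539,-.338,.072,121)
E
```

```text
[[ 0.    -0.906  0.423]
 [ 0.     0.423  0.906]
 [-1.    -0.     0.   ]]
t=1.50 pos [0.275  0.589  0.2416] w=0.0872 F [-0.3 -1.1 -0.4] | d [-0.0584 -0.6313 -0.7283] jaw az 65.0 q7 -3 turn -56.0 xaxis [ 0.  0. -1.]
t=1.50 pos [0.275  0.589  0.2416] w=0.0872 F [-0.3 -1.1 -0.4] | d [ 0.1696 -0.6313 -0.7283] jaw az 65.0 q7 -3 turn -56.0 xaxis [ 0.  0. -1.]
```

Emit:
step_arm(deltas=[[1,-0.058,-0.05,-0.05,10],[1,-0.058,-0.631,-0.728,124],[1,-0.058,-0.631,-0.728,124],[1,-0.058,-0.631,-0.728,124],[1,-0.058,-0.631,-0.728,124],[1,-0.058,-0.631,-0.728,124],[1,-0.058,-0.631,-0.728,124],[1,-0.058,-0.631,-0.728,124],[1,-0.058,-0.631,-0.728,124],[1,-0.058,-0.631,-0.728,124],[1,-0.058,-0.631,-0.728,124],[1,-0.058,-0.631,-0.728,124]], newtons=3)

```text
time_s: 3.0
tool_pos: [0.4775, -0.1202, 0.2955]
tool_rot: [81.1, 89.9, 21.8]
force: [0.4, 0.3, -0.4]
grip_width: 0.087
```

```bash
python3 -c "
from h import *
go(.539,-.338,.18,121)"
```

```text
t=3.00 pos [ 0.4775 -0.1202  0.2955] w=0.0870 F [ 0.4  0.3 -0.4] | d [ 0.1155 -0.0587  0.2186] jaw az -59.3 q7 -50 turn -0.3 xaxis [ 0.002  0.001 -1.   ]
```

Emit:
step_arm(deltas=[[1,0.05,-0.059,0.219,0],[1,0.05,-0.059,0.219,0],[1,0.07,-0.059,0.219,0],[1,0.07,-0.059,0.219,0],[1,0.07,-0.059,0.219,0],[1,0.07,-0.059,0.219,0]])

```text
time_s: 3.75
tool_pos: [0.5394, -0.3359, 0.2249]
tool_rot: [172.9, 90.0, 113.9]
force: [0.1, -0.6, 0.4]
grip_width: 0.0874
```

```bash
cat > w.py <<'E'
from fit import *
import sys
go(.539,-.338,.072,121)
p,d=read_camera('wrist'); save(sys.argv[1],p); P=cloud('wrist',d)
m=(d>0)&(np.hypot(P[...,0]-.568,P[...,1]+.318)<.068)&(P[...,2]>.055)&(P[...,2]<.115)
m=cv2.erode(m.astype(np.uint8),np.ones((5,5)))>0
Q=P[m]; print(len(Q))
if len(Q)>100:
    o,dd,t,e=cyl(Q[::max(1,len(Q)//2000)],.027,np.radians(31)); print(dd.round(3),np.degrees(np.arctan2(dd[1],dd[0])).round(1),'closed',(o+t[0]*dd).round(4),'mouth',(o+t[1]*dd).round(4),t[1]-t[0],e)
E
python3 w.py wr1.png
```

```text
t=3.75 pos [ 0.5394 -0.3359  0.2249] w=0.0874 F [ 0.1 -0.6  0.4] | d [ 0.1529 -0.0015  0.0017] jaw az -59.0 q7 -17 turn -0.0 xaxis [-0.     0.001 -1.   ]
4591
[ 0.81   0.477 -0.341] 30.5 closed [ 0.5278 -0.3418  0.0768] mouth [ 0.6134 -0.2914  0.0408] 0.10570984447492027 0.00039027574512244534
```

View pics/wr1.png

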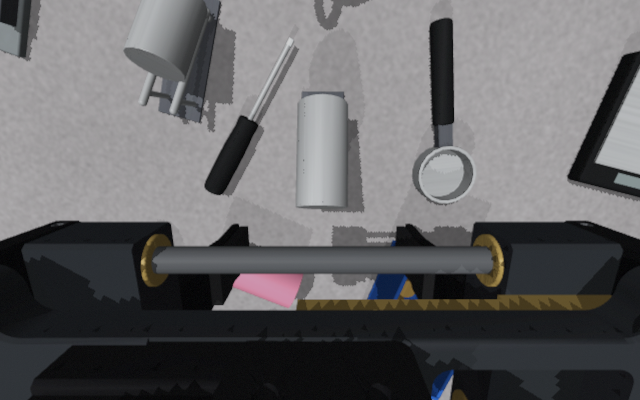

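Emit:
step_arm(deltas=[[1,0.06,-0.001,0.001,0],[1,0.11,-0.001,0.001,0],[1,0.14,-0.001,0.001,0],[1,0.152,-0.001,0.001,0],[1,0.152,-0.001,0.001,0],[-1,0.152,-0.001,0.001,0],[-1,0.152,-0.001,0.001,0],[-1,0.152,-0.001,0.001,0],[-1,0.152,-0.001,0.001,0],[-1,0.152,-0.001,0.001,0]], newtons=4)

```text
time_s: 5.05
tool_pos: [0.5383, -0.3364, 0.0731]
tool_rot: [-178.2, 89.8, 122.8]
force: [-3.8, 4.4, 4.8]
grip_width: 0.0543
```

Emit:
step_arm(deltas=[[-1,-0.01,0,0,0],[-1,-0.02,0,0,0],[-1,-0.04,0,0,0],[-1,-0.06,0,0,0],[-1,-0.08,0,0,0],[-1,-0.08,0,0,0],[-1,-0.08,0,0,0]])

```text
time_s: 5.92
tool_pos: [0.5388, -0.3374, 0.1527]
tool_rot: [-179.1, 90.0, 121.9]
force: [-0.3, 0.4, -1.9]
grip_width: 0.0546
```

```bash
cat > pose.py <<'E'
from h import *
import sys
go(0.608,.147,.26)
o=monitor.get_obs(); T=o['tool_pos']; M=Rm(o['tool_rot']); y=M[:,1]
for c in ('scene','top'):
    p,d=read_camera(c); P=cloud(c,d); save(sys.argv[1]+c+'.png',p)
    rs=regions_of(c,'beaker')
    for r in rs[:5]:
        m=r['pixels']&(d>0); q=np.median(P[m],0) if m.any() else np.zeros(3)
        if np.hypot(*(q-T)[:2])>.12: continue
        Q=P[m]-T; # coords along plane of beaker
        a=np.stack([Q@y,Q[:,2],Q@M[:,2]],1); a=a[np.abs(a[:,2])<.04]
        print(c,round(r['p'],2),r['pixel'],len(a),'y,z,jaw pct',np.percentile(a,[2,50,98],axis=0).round(3).tolist())
        np.save(sys.argv[1]+c+'.npy',a)
E
python3 pose.py L1
python3 -c "
import cv2
a=cv2.imread('pics/L1scene.png')[170:330,170:390]; cv2.imwrite('pics/L1c.png',cv2.resize(a,None,fx=3,fy=3))"
```

```text
t=5.92 pos [ 0.5388 -0.3374  0.1527] w=0.0546 F [-0.3  0.4 -1.9] | d [-0.1071  0.3087 -0.3797] jaw az -59.0 q7 -15 xaxis [-0.     0.001 -1.   ]
scene 0.74 [269.3, 252.1] 532 y,z,jaw pct [[0.009, -0.058, -0.014], [0.044, -0.018, 0.015], [0.081, 0.019, 0.028]]
top 0.86 [386.3, 164.5] 292 y,z,jaw pct [[0.04, -0.124, -0.025], [0.061, -0.029, -0.006], [0.085, -0.003, 0.023]]
```

View pics/L1c.png

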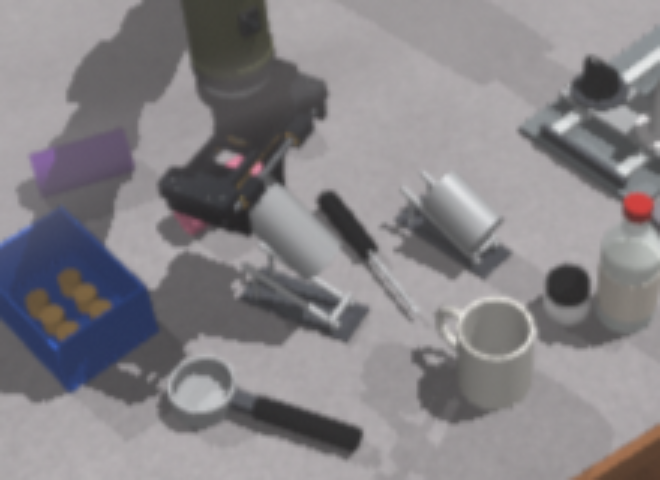

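Emit:
step_arm(deltas=[[-1,-0.04,0.0,0.0,0],[-1,-0.08,0.02,-0.02,0],[-1,-0.097,0.05,-0.045,-7],[-1,-0.097,0.08,-0.075,-15],[-1,-0.097,0.11,-0.105,-24],[-1,-0.097,0.14,-0.135,-33],[-1,-0.097,0.17,-0.165,-42],[-1,-0.097,0.2,-0.19,-51],[-1,-0.097,0.23,-0.215,-60],[-1,-0.097,0.255,-0.24,-69],[-1,-0.097,0.255,-0.24,-69],[-1,-0.097,0.255,-0.24,-69]], newtons=3)

```text
time_s: 7.62
tool_pos: [0.6338, -0.0018, 0.2495]
tool_rot: [-138.3, 89.9, -128.4]
force: [-0.4, -0.0, -1.1]
grip_width: 0.0549
```

```bash
python3 pose.py L2
python3 - <<'E'
import cv2,numpy as np
from h import *
a=cv2.imread('pics/L2scene.png')[130:300,270:490]; cv2.imwrite('pics/L2c.png',cv2.resize(a,None,fx=3,fy=3))
p,d=read_camera('wrist'); save('wr2.png',p); P=cloud('wrist',d); np.savez('wr2.npz',d=d,P=P)
z=P[...,2]; m=(d>0)&(abs(P[...,0]-.609)<.06)&(abs(P[...,1]-.15)<.06)
t=m&(z>.1)&(z<.14); print('peg',t.sum(), P[t].mean(0).round(4) if t.any() else '', P[t].max(0) if t.any() else '')
t=m&(z>.034)&(z<.0385)&(np.hypot(P[...,0]-.609,P[...,1]-.15)<.045); print('seat',t.sum())
E
```

```text
t=7.62 pos [ 0.6338 -0.0018  0.2495] w=0.0549 F [-0.4 -0.  -1.1] | d [-0.0107  0.151   0.    ] jaw az 9.9 q7 14 xaxis [-0.001 -0.001 -1.   ]
scene 0.73 [365.5, 197.9] 444 y,z,jaw pct [[-0.028, -0.093, -0.023], [-0.007, -0.027, 0.011], [0.029, 0.017, 0.026]]
peg 1125 [0.6099 0.1493 0.1156] [0.62535468 0.16580361 0.12878818]
seat 1707
```

View pics/L2c.png

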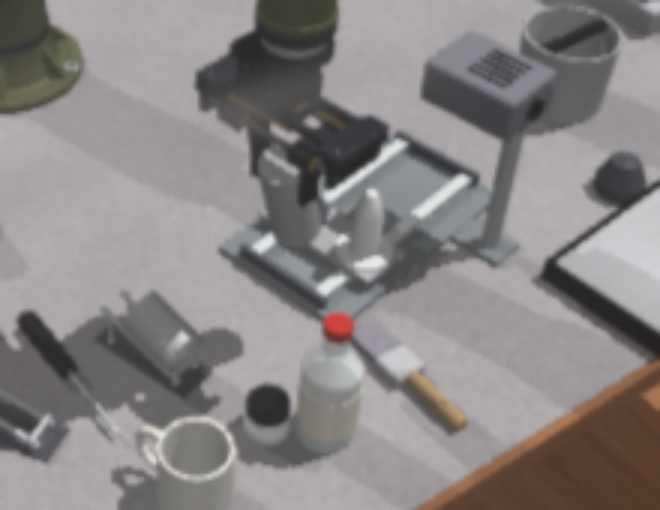

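View pics/wr2.png

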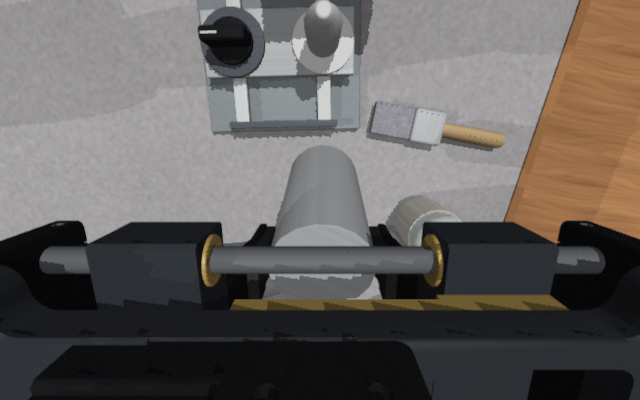

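Run:
```python
from fit import *
P=np.load('wr2.npz')['P'];d=np.load('wr2.npz')['d'];z=P[...,2]
o=monitor.get_obs();T=o['tool_pos'];M=Rm(o['tool_rot'])
L=(P-T)@M # tool coords x down,y fwd,z jaw
m=(d>0)&(abs(L[...,2])<.03)&(L[...,1]>.005)&(L[...,1]<.07)&(L[...,0]>-.01)&(L[...,0]<.1)
Q=L[m]; print(len(Q))
c=abs(Q[:,2])<.006
print('front ridge',np.polyfit(Q[c][:,0],Q[c][:,1],1), 'angle',np.degrees(np.arctan(np.polyfit(Q[c][:,0],Q[c][:,1],1)[0])), np.percentile(Q[c][:,0],[2,98]))
def f(x):
    dd=np.array([1,x[2],x[3]]);dd/=np.linalg.norm(dd);w=Q-np.array([0,x[0],x[1]])
    return np.linalg.norm(np.cross(w,dd),axis=1)-.027
r=least_squares(f,[0,0,0,0],loss='soft_l1',f_scale=.001);print('cyl',r.x.round(4),np.degrees(np.arctan(r.x[2:])).round(1),np.median(abs(r.fun)))
# peg cone/cylinder fit: radius vs z known
m=(d>0)&(z>.05)&(z<.13)&(np.hypot(P[...,0]-.61,P[...,1]-.149)<.035)
m=cv2.erode(m.astype(np.uint8),np.ones((3,3)))>0
Q=P[m]; rad=np.where(Q[:,2]<.095,.018,.018-.012*(Q[:,2]-.095)/.032)
g=lambda x:np.hypot(Q[:,0]-x[0],Q[:,1]-x[1])-rad
r=least_squares(g,[.61,.149],loss='soft_l1',f_scale=.001);print('peg',r.x.round(4),np.median(abs(r.fun)),len(Q))
t=(d>0)&(abs(z-.037)<.003)&(np.hypot(P[...,0]-.61,P[...,1]-.149)<.04)
print('seat rect',cv2.minEnclosingCircle((P[t][:,:2]*1000).astype(np.float32)),np.median(z[t]))
t=(d>0)&(z>.065)&(z<.085)&(np.hypot(P[...,0]-.51,P[...,1]-.13)<.05);q=(P[t][:,:2]*1000).astype(np.float32)
print('knob',t.sum(),cv2.minAreaRect(q) if t.any() else '')
```

```text
5466
front ridge [0.26547041 0.02931793] angle 14.867407858282364 [-0.00907226  0.08226529]
cyl [0.0017 0.0011 0.2656 0.0105] [14.9  0.6] 0.00018997030254112347
peg [0.6091 0.1538] 0.00041698579985391046 1446
seat rect ((610.5742797851562, 149.12120056152344), 39.451515197753906) 0.03665207319997721
knob 855 ((511.5520935058594, 134.47589111328125), (45.634796142578125, 14.382548332214355), 10.860898971557617)
```

Emit:
step_arm(deltas=[[-1,0,0.04,0.001,0],[-1,0,0.08,0.001,0],[-1,0,0.115,0.001,0],[-1,0,0.131,0.001,0],[-1,0,0.131,0.001,0],[-1,0.02,0.131,0.001,0],[-1,0.035,0.132,0.001,0],[-1,0.048,0.133,0.001,0],[-1,0.048,0.133,0.001,0]])

```text
time_s: 9.0
tool_pos: [0.6112, 0.13, 0.2001]
tool_rot: [-171.7, 89.8, -161.7]
force: [-0.9, 0.2, -1.0]
grip_width: 0.0544
```

```bash
cat > tilt.py <<'E'
from fit import *
go(.6091,.1538,.19)
o=monitor.get_obs();T=o['tool_pos'];M=Rm(o['tool_rot'])
p,d=read_camera('wrist'); save('wlast.png',p); P=cloud('wrist',d);np.savez('wlast.npz',P=P,d=d); print('cam in tool',((np.array(camera_model('wrist')['xyz'])-T)@M).round(3))
L=(P-T)@M
m=(d>0)&(abs(L[...,2])<.03)&(L[...,1]>.005)&(L[...,1]<.06)&(L[...,0]>-.01)&(L[...,0]<.085)
Q=L[m]
def f(x):
    dd=np.array([1,x[2],x[3]]);dd/=np.linalg.norm(dd);w=Q-np.array([0,x[0],x[1]])
    return np.linalg.norm(np.cross(w,dd),axis=1)-.027
r=least_squares(f,[0,0,.1,0],loss='soft_l1',f_scale=.001);print('n',len(Q),'cyl',r.x.round(4),'tilt',np.degrees(np.arctan(r.x[2:])).round(1),'res',np.median(abs(r.fun)).round(5),'x range',np.percentile(Q[abs(f(r.x))<.001][:,0],[1,99]).round(3))
E
python3 tilt.py
```

```text
t=9.00 pos [0.6112 0.13   0.2001] w=0.0544 F [-0.9  0.2 -1. ] | d [0.01   0.0238 0.0021] jaw az 10.0 q7 1 xaxis [-0.003 -0.001 -1.   ]
cam in tool [-0.144  0.068  0.002]
n 4370 cyl [0.0024 0.0016 0.178  0.0145] tilt [10.1  0.8] res 0.00018 x range [-0.009  0.083]
```

Emit:
step_arm(deltas=[[-1,0.003,0.006,0.0005,0],[-1,0.006,0.012,0.0005,0],[-1,0.01,0.018,0.0005,0],[-1,0.012,0.024,0.0005,0],[-1,0.012,0.03,0.0005,0],[-1,0.012,0.032,0.0005,0],[-1,0.012,0.032,0.0005,0],[-1,0.012,0.024,0.0005,0],[-1,0.012,0.024,0.0005,0]])

```text
time_s: 10.18
tool_pos: [0.6089, 0.1524, 0.1903]
tool_rot: [-48.6, 89.9, -38.7]
force: [0.8, -0.6, -1.6]
grip_width: 0.0542
```

```bash
python3 tilt.py
```

```text
t=10.18 pos [0.6089 0.1524 0.1903] w=0.0542 F [ 0.8 -0.6 -1.6] | d [0.0003 0.0013 0.0004] jaw az 9.8 q7 -1 xaxis [ 0.001 -0.001 -1.   ]
cam in tool [-0.143  0.068  0.001]
n 2192 cyl [ 0.0039  0.0009 -0.0577  0.0104] tilt [-3.3  0.6] res 0.00072 x range [-0.01   0.082]
```

Emit:
step_arm(deltas=[[-1,0.012,0.0,0,0],[-1,0.024,0.0,0,0],[-1,0.036,0.0,0,0],[-1,0.046,0.0,0,0],[-1,0.052,0.0,0,0],[-1,0.052,0.0,0,0]])

```text
time_s: 10.98
tool_pos: [0.6082, 0.1541, 0.1375]
tool_rot: [-165.0, 90.0, -155.0]
force: [0.1, -1.1, -1.3]
grip_width: 0.0541
```

```bash
python3 tilt.py
python3 - <<'E'
from h import *
# gap of rim to seat from the scene view: lowest beaker points
for c in('scene',):
    p,d=read_camera(c);P=cloud(c,d);r=np.hypot(P[...,0]-.609,P[...,1]-.154)
    save('S3.png',p[150:250,330:450].repeat(5,0).repeat(5,1))
    m=(d>0)&(r<.04)
    for lo in range(30,160,5):
        t=m&(P[...,2]*1000>=lo)&(P[...,2]*1000<lo+5); print(lo,t.sum(),r[t].mean().round(4) if t.any() else '',end='; ')
E
```

```text
t=10.97 pos [0.6082 0.1541 0.1375] w=0.0541 F [ 0.1 -1.1 -1.3] | d [-0.0525 -0.0004  0.0008] jaw az 10.0 q7 0 xaxis [-0.001 -0.    -1.   ]
cam in tool [-0.143  0.068  0.002]
n 1696 cyl [ 0.004   0.0009 -0.0738  0.0169] tilt [-4.2  1. ] res 0.00023 x range [-0.01   0.082]
30 43 0.0332; 35 57 0.0311; 40 17 0.0309; 45 14 0.028; 50 23 0.0275; 55 11 0.0278; 60 12 0.028; 65 23 0.028; 70 17 0.0272; 75 19 0.0268; 80 14 0.0258; 85 17 0.0266; 90 19 0.026; 95 15 0.0255; 100 18 0.0263; 105 21 0.0252; 110 14 0.0257; 115 18 0.024; 120 21 0.0271; 125 22 0.0282; 130 25 0.027; 135 23 0.0279; 140 27 0.0266; 145 35 0.0252; 150 82 0.0196; 155 12 0.0264;
```

View pics/S3.png

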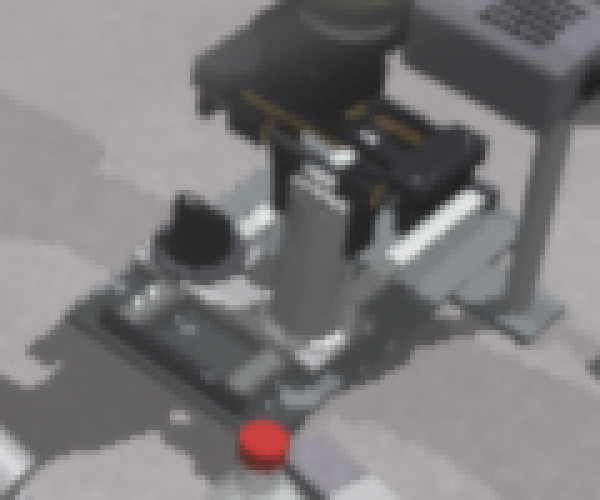

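Emit:
step_arm(deltas=[[-1,0.002,-0.001,0,0],[-1,0.004,-0.002,0,0],[-1,0.006,-0.002,0,0],[-1,0.007,-0.003,0,0],[-1,0.007,-0.003,0,0]])

```text
time_s: 11.7
tool_pos: [0.6095, 0.151, 0.1314]
tool_rot: [-4.3, 89.9, 5.7]
force: [1.4, -0.4, 4.3]
grip_width: 0.0542
```

```bash
python3 tilt.py
```

```text
t=11.70 pos [0.6095 0.151  0.1314] w=0.0542 F [ 1.4 -0.4  4.3] | d [-0.0586  0.0029  0.0002] jaw az 10.0 q7 0 xaxis [ 0.001  0.    -1.   ]
cam in tool [-0.143  0.068  0.001]
n 2180 cyl [ 0.0023  0.0008 -0.0359  0.0151] tilt [-2.1  0.9] res 0.00016 x range [-0.01   0.083]
```

Emit:
step_arm(deltas=[[0.35,0,0,0,0],[0.5,0,0,0,0],[0.8,0,0,0,0],[0.8,0,0,0,0],[0.8,-0.02,0,0,0],[0.8,-0.05,0,0,0],[0.8,-0.09,0,0,0],[0.8,-0.12,0,0,0],[0.8,-0.12,-0.06,0,0],[0.8,-0.12,-0.1,0,0],[0.8,-0.12,-0.1,0,0]])

```text
time_s: 13.12
tool_pos: [0.627, 0.047, 0.2532]
tool_rot: [-42.4, 89.8, -32.9]
force: [-0.1, 0.2, 0.2]
grip_width: 0.0781
```

```bash
cat > chk.py <<'E'
from fit import *
import sys
go(.511,.1345,.2)
px,py=float(sys.argv[1]),float(sys.argv[2])
for c in sys.argv[3:]:
    p,d=read_camera(c); save('chk_'+c+'.png',p); P=cloud(c,d); np.savez('chk_'+c+'.npz',P=P,d=d); z=P[...,2]; m=(d>0)&(np.hypot(P[...,0]-px,P[...,1]-py)<.04)
    t=m&(z>.06)&(z<.135); Q=P[cv2.erode(t.astype(np.uint8),np.ones((3,3)))>0]
    if len(Q)>20:
        f=lambda x:np.linalg.norm(np.cross(Q-[x[0],x[1],.09],np.array([x[2],x[3],1])/np.sqrt(1+x[2]**2+x[3]**2)),axis=1)-.027
        r=least_squares(f,[px,py,0,0],loss='soft_l1',f_scale=.001); print(c,'cyl at z.09',r.x.round(4),'deg',np.degrees(r.x[2:]).round(1),len(Q),np.median(abs(r.fun)).round(4))
    t=m&(z>.135)&(z<.17); print(c,'top z',np.median(z[t]).round(4),t.sum(), 'ctr',(np.array(cv2.minEnclosingCircle((P[t][:,:2]*1000).astype(np.float32))[0])).round(1) if t.sum()>5 else '')
    a=np.hypot(P[...,0]-px,P[...,1]-py); t=(d>0)&(z>.067)&(z<.085)&(a>.06)&(a<.14)
    if t.sum()>10: print(c,'knob',t.sum(),cv2.minAreaRect((P[t][:,:2]*1000).astype(np.float32)))
E
python3 chk.py .609 .154 wrist scene top
```

```text
t=13.12 pos [0.627  0.047  0.2532] w=0.0781 F [-0.1  0.2  0.2] | d [ 0.0527  0.1056 -0.1   ] jaw az 9.5 q7 9 xaxis [ 0.003 -0.002 -1.   ]
wrist top z 0.1464 3794 ctr [609.8 154.3]
wrist knob 671 ((510.53485107421875, 137.6722869873047), (46.0644416809082, 14.170496940612793), 11.168567657470703)
scene cyl at z.09 [ 0.6061  0.1482  0.007  -0.0225] deg [ 0.4 -1.3] 168 0.0012
scene top z 0.1474 156 ctr [609.1 145.8]
scene knob 52 ((509.3420715332031, 129.74212646484375), (45.852378845214844, 18.7611083984375), 8.45665168762207)
top top z nan 0 ctr
  return _methods._mean(a, axis=axis, dtype=dtype,
  ret = ret.dtype.type(ret / rcount)
```

View pics/chk_wrist.png

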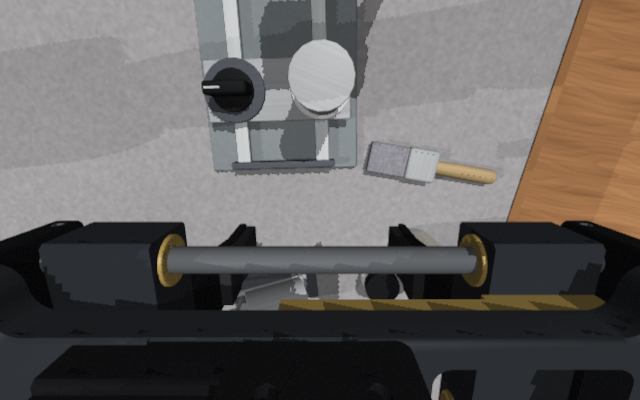

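Emit:
step_arm(deltas=[[-1,0,0.0,-0.03,-8],[-1,0,0.01,-0.07,-18],[-1,0,0.03,-0.119,-28],[-1,0.0,0.063,-0.119,-38],[-1,0.02,0.063,-0.119,-48],[-1,0.04,0.063,-0.119,-58],[-1,0.05,0.063,-0.119,-68],[-1,0.05,0.063,-0.119,-78],[-1,0.05,0.063,-0.119,-88],[-1,0.05,0.063,-0.119,-91.5],[-1,0.05,0.063,-0.119,-91.5]], newtons=30)

```text
time_s: 14.65
tool_pos: [0.4979, 0.0957, 0.2014]
tool_rot: [-45.6, 90.0, 56.0]
force: [-0.0, 0.0, 0.4]
grip_width: 0.0006
```

Run:
```python
from h import *
go(.4995,.0897,.072,101)
z=np.load('chk_wrist.npz');P,d=z['P'],z['d']
X=np.array([.9816,.1908]);Y=np.array([-.1908,.9816]);q=P[...,:2]-[.5105,.1377];u=q@X;v=q@Y
for a in range(-110,60,10):
    t=(d>0)&(abs(u+.02)<.012)&(v*1000>=a)&(v*1000<a+10); print(a,P[t][:,2].max().round(3) if t.any() else '',end='; ')
# finger geometry from scene camera
o=monitor.get_obs();p,d=read_camera('scene');P=cloud('scene',d);L=(P-o['tool_pos'])@Rm(o['tool_rot'])
for a in range(-60,25,6):
    t=(d>0)&(abs(L[...,1])<.03)&(abs(L[...,2])<.12)&(L[...,0]*1000>=a)&(L[...,0]*1000<a+6)
    if t.any(): print('\nx',a,t.sum(),L[t].min(0).round(3),L[t].max(0).round(3),end='')
```

```text
t=14.65 pos [0.4979 0.0957 0.2014] w=0.0006 F [-0.   0.   0.4] | d [ 0.1294 -0.0002 -0.0063] jaw az 101.6 q7 89 turn 0.6 xaxis [ 0.     0.001 -1.   ]
-110 0.001; -100 0.028; -90 0.029; -80 0.011; -70 0.011; -60 0.012; -50 0.011; -40 0.04; -30 0.046; -20 0.048; -10 0.078; 0 0.078; 10 0.048; 20 0.046; 30 0.04; 40 0.021; 50 0.021; 
x -60 32 [-0.06  -0.029 -0.091] [-0.054  0.03   0.078]
x -54 10 [-0.054 -0.028 -0.087] [-0.05   0.02   0.082]
x -36 3 [-0.035 -0.009 -0.018] [-0.033  0.007 -0.014]
x -30 6 [-0.029 -0.008 -0.016] [-0.024  0.002 -0.008]
x -24 10 [-0.024 -0.011 -0.014] [-0.02  -0.001  0.006]
x -18 11 [-0.018 -0.009 -0.013] [-0.012  0.01   0.007]
x -12 12 [-0.012 -0.011 -0.015] [-0.006  0.009  0.011]
x -6 9 [-0.005 -0.01  -0.015] [-0.001  0.011  0.007]
x 0 10 [ 0.002 -0.008 -0.011] [0.006 0.013 0.007]
x 6 13 [ 0.006 -0.01  -0.012] [0.012 0.009 0.009]
x 12 8 [ 0.013 -0.009 -0.012] [0.017 0.009 0.005]
x 18 3 [ 0.019 -0.007 -0.007] [0.023 0.017 0.009]
```

Emit:
step_arm(deltas=[[-1,0.05,0,-0.006,0],[-1,0.1,0,-0.006,0],[-1,0.129,0,-0.006,0],[-1,0.129,0,-0.006,0],[-1,0.129,0,0.008,0],[-1,0.129,0,0.016,0],[-1,0.129,0,0.022,0],[-1,0.129,0,0.03,0],[-1,0.129,0,0.04,0],[-1,0.129,0,0.052,0],[-1,0.129,0,0.064,0],[-1,0.129,0,0.074,0]])

```text
time_s: 16.2
tool_pos: [0.4832, 0.1677, 0.0719]
tool_rot: [0.5, 90.0, 102.0]
force: [2.2, -1.5, 1.1]
grip_width: 0.0004
```

Run:
```python
from h import *
go(.48,.295,.072,101)
p,d=read_camera('scene');P=cloud('scene',d);z=P[...,2]
q=P[...,:2]-[.6095,.154];v=q@[-.1908,.9816];u=q@[.9816,.1908]
t=(d>0)&(z>.135)&(z<.16)&(abs(u)<.04)&(v>-.03)&(v<.2); print('beaker top u,v',np.median(u[t]),np.median(v[t]),t.sum())
t=(d>0)&(z>.067)&(z<.08)&(abs(u+.1)<.035)&(v>-.05)&(v<.2); print('knob', t.sum(),np.median(u[t]),np.median(v[t]))
```

```text
t=16.20 pos [0.4832 0.1677 0.0719] w=0.0004 F [ 2.2 -1.5  1.1] | d [-1.000e-04 -2.230e-02  1.253e-01] jaw az 101.5 q7 83 turn 0.5 xaxis [-0.  0. -1.]
beaker top u,v -0.0005563576002013352 0.043723357276498724 169
knob 56 -0.10778490887072198 0.047504580334139526
```

Emit:
step_arm(deltas=[[-1,0,0,0.01,0],[-1,0,0,0.021,0],[-1,0,0,0.033,0],[-1,0,0,0.045,0],[-1,0,0,0.057,0],[-1,0,0,0.069,0],[-1,0,0,0.08,0],[-1,0,0,0.088,0],[-1,0,0,0.094,0],[-1,0,0,0.098,0],[-1,0,0,0.1,0],[-1,0,0,0.102,0]])

```text
time_s: 17.75
tool_pos: [0.4621, 0.2615, 0.0716]
tool_rot: [136.1, 89.5, -122.6]
force: [-3.8, -11.9, 6.6]
grip_width: 0.0005
```

```bash
cat > kn.py <<'E'
from h import *
go(.48,.295,.072,101)
for c in('scene','top'):
    p,d=read_camera(c);save('k_'+c+'.png',p);P=cloud(c,d);z=P[...,2]
    q=P[...,:2]-[.6095,.154];v=q@[-.1908,.9816];u=q@[.9816,.1908]
    t=(d>0)&(z>.137)&(z<.155)&(abs(u)<.04)&(v>-.03)&(v<.21)
    if t.any(): print(c,'beaker top u,v,z',np.median(u[t]).round(4),np.median(v[t]).round(4),np.median(z[t]).round(4),t.sum())
    t=(d>0)&(z>.06)&(z<.082)&(abs(u+.1)<.04)&(v>-.05)&(v<.21)
    if t.sum()>5:print(c,'knob', t.sum(),np.median(u[t]),np.median(v[t]),cv2.minAreaRect((np.stack([u[t],v[t]],1)*1000).astype(np.float32)))
E
python3 kn.py
```

```text
t=17.75 pos [0.4621 0.2615 0.0716] w=0.0005 F [ -3.8 -11.9   6.6] | d [-0.0007 -0.0241  0.0293] jaw az 101.3 q7 72 turn 0.3 xaxis [-0.005 -0.008 -1.   ]
scene beaker top u,v,z -0.0004 0.1317 0.1478 139
scene knob 71 -0.11087131080364256 0.12964263043213808 ((-109.57051849365234, 127.73055267333984), (37.96913528442383, 47.4442138671875), 54.0993537902832)
top beaker top u,v,z -0.0207 0.1275 0.1456 46
```

Run:
```python
import cv2
a=cv2.imread('pics/k_scene.png')[120:240,320:480]; b=cv2.imread('pics/k_top.png')[130:230,150:270]
a=cv2.resize(a,None,fx=3.3,fy=3.3,interpolation=2);b=cv2.resize(b,None,fx=2.2,fy=2.2,interpolation=2)
b=cv2.copyMakeBorder(b,0,a.shape[0]-b.shape[0],0,0,0);cv2.imwrite('pics/k1.png',cv2.hconcat([a,b]))
```

```text
(no output)
```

View pics/k1.png

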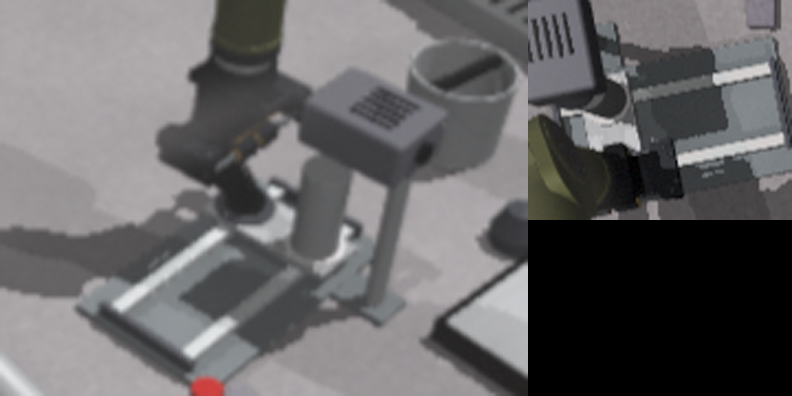

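Emit:
step_arm(deltas=[[-1,0,0,-0.02,0],[-1,0,0,-0.04,0],[-1,-0.06,0,-0.06,0],[-1,-0.12,0.04,-0.11,0],[-1,-0.13,0.06,-0.16,0],[-1,-0.13,0.06,-0.16,0]])

```text
time_s: 18.6
tool_pos: [0.4367, 0.0943, 0.2041]
tool_rot: [-63.3, 89.7, 37.8]
force: [-0.0, 1.0, -0.7]
grip_width: 0.0
```

```bash
python3 kn.py
python3 - <<'E'
from h import *
z0=np.load('scene0.npz'); 
p,d=read_camera('scene'); np.savez('scene2.npz',p=p,d=d)
for n,dd in(('before',z0['d']),('now',d)):
    P=cloud('scene',dd); z=P[...,2];q=P[...,:2]-[.6095,.154];v=q@[-.1908,.9816];u=q@[.9816,.1908]; ok=(dd>0)
    # profile of max z along v at mid carriage strip u
    for lo,hi in((-.075,-.04),(-.15,-.13)):
        t=ok&(u>lo)&(u<hi); print(n,lo,[(a,int(1000*np.median(z[s])),int(1000*z[s].max())) for a in range(-90,260,10) if (s:=t&(v*1000>=a)&(v*1000<a+10)).any()])
import cv2
a=p[140:230,330:450]; save('k2.png',cv2.resize(a,None,fx=6,fy=6,interpolation=2))
E
```

```text
t=18.60 pos [0.4367 0.0943 0.2041] w=0.0000 F [-0.   1.  -0.7] | d [ 0.1328 -0.0807  0.1883] jaw az 101.2 q7 83 turn 0.2 xaxis [ 0.004  0.003 -1.   ]
scene beaker top u,v,z -0.0006 0.1307 0.1477 139
scene knob 48 -0.10345111291106968 0.1356987322864174 ((-102.55892944335938, 136.9542999267578), (15.768811225891113, 45.58863830566406), 51.91967010498047)
top beaker top u,v,z -0.0211 0.1269 0.1456 45
top knob 26 -0.10557053341994682 0.14880853916225836 ((-100.58260345458984, 142.43882751464844), (10.987116813659668, 45.47053527832031), 48.776939392089844)
before -0.075 [(-90, 30, 32), (-80, 15, 16), (-70, 11, 16), (-60, 10, 15), (-50, 10, 37), (-40, 27, 37), (-30, 33, 41), (-20, 35, 43), (-10, 34, 41), (0, 34, 40), (10, 34, 41), (20, 35, 37), (30, 33, 34), (50, 12, 13), (90, 14, 15), (100, 10, 15), (110, 10, 16), (120, 11, 15), (130, 11, 16), (140, 11, 15), (150, 11, 16), (160, 11, 16), (170, 12, 15), (180, 12, 16), (190, 12, 17), (200, 16, 31), (210, 23, 32), (240, 2, 4), (250, 4, 7)]
before -0.15 [(-90, 13, 14), (-80, 10, 14), (-70, 10, 14), (-60, 8, 15), (-50, 10, 36), (-40, 16, 37)
[... 506 characters left out ...]
 (20, 12, 15), (30, 11, 14), (40, 13, 17), (50, 11, 15), (60, 10, 15), (70, 11, 16), (80, 12, 16), (90, 11, 15), (100, 28, 39), (110, 27, 37), (120, 33, 43), (130, 35, 45), (140, 34, 40), (150, 35, 45), (160, 34, 36), (170, 32, 36)]
now -0.15 [(-90, 12, 271), (-80, 13, 355), (-70, 552, 586), (-60, 544, 586), (-50, 434, 582), (-40, 453, 578), (-30, 457, 581), (-20, 425, 574), (-10, 540, 576), (0, 543, 574), (10, 549, 577), (20, 11, 559), (30, 14, 272), (40, 11, 296), (50, 271, 300), (60, 12, 298), (70, 12, 13), (80, 11, 13), (90, 13, 15), (100, 15, 37), (110, 12, 34), (120, 37, 42), (130, 38, 43), (140, 39, 42), (150, 37, 37), (210, 12, 15), (220, 8, 8), (230, 3, 6), (240, 1, 8), (250, 3, 4)]
```

View pics/k2.png

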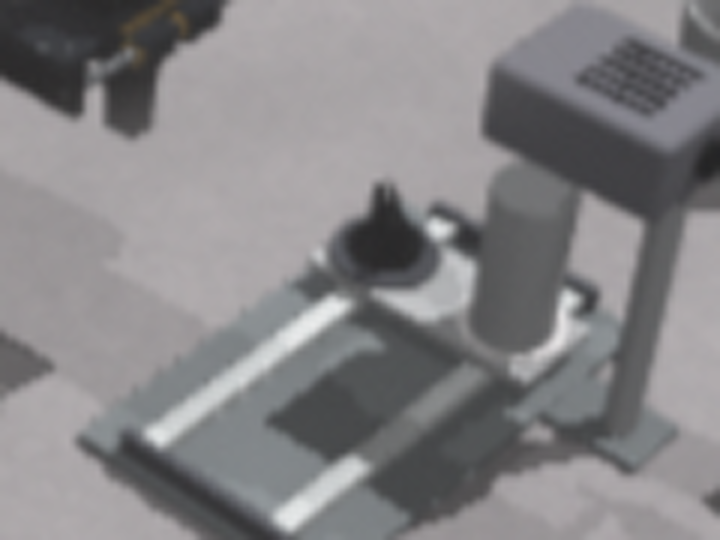

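Emit:
step_arm(deltas=[[-1,0,-0.04,0.06,0],[-1,0.0,-0.08,0.11,0],[-1,0.05,-0.081,0.125,0],[-1,0.1,-0.081,0.125,0],[-1,0.135,-0.081,0.125,0],[-1,0.146,-0.081,0.125,0],[-1,0.146,-0.081,0.13,0],[-1,0.146,-0.081,0.135,0],[-1,0.146,-0.081,0.14,0],[-1,0.146,-0.081,0.144,0],[-1,0.146,-0.081,0.148,0],[-1,0.146,-0.081,0.148,0]])

```text
time_s: 20.25
tool_pos: [0.4886, 0.243, 0.0581]
tool_rot: [158.6, 88.7, -100.3]
force: [-7.2, -36.9, 39.5]
grip_width: 0.0005
```

```bash
python3 -c "
from h import *
go(.4834,.2771,.057,101)"; python3 kn.py
```

```text
t=20.25 pos [0.4886 0.243  0.0581] w=0.0005 F [ -7.2 -36.9  39.5] | d [ 0.0004 -0.0014  0.0345] jaw az 101.1 q7 75 turn 0.1 xaxis [-0.004 -0.022 -1.   ]
t=20.25 pos [0.4886 0.243  0.0581] w=0.0005 F [ -7.2 -36.9  39.5] | d [-0.015  -0.0014  0.0524] jaw az 101.1 q7 75 turn 0.1 xaxis [-0.004 -0.022 -1.   ]
scene beaker top u,v,z -0.0004 0.1309 0.1472 140
scene knob 41 -0.09503792428350585 0.11242192179865892 ((-93.10502624511719, 114.17257690429688), (44.33606719970703, 16.854354858398438), 62.54926681518555)
top beaker top u,v,z -0.0204 0.1257 0.1465 44
```

Emit:
step_arm(deltas=[[-1,0,0,-0.02,0],[-1,0,0,-0.05,0],[-1,-0.05,0.0,-0.06,0],[-1,-0.07,0.04,-0.06,0],[-1,-0.07,0.04,-0.04,0],[-1,-0.07,0.04,-0.04,0]])

```text
time_s: 21.1
tool_pos: [0.4539, 0.2146, 0.1256]
tool_rot: [21.2, 89.9, 123.0]
force: [0.4, 0.0, -1.1]
grip_width: 0.0005
```

```bash
python3 - <<'E'
from h import *
K=np.array([.483,.279]);X=np.array([.9816,.1908]);Y=np.array([-.1908,.9816])
for u,v in((-38,-20),(-28,-7),(-21,2.6),(-13,6)): go(*(K+u/1e3*X+v/1e3*Y),.072,101)
E
python3 kn.py
```

```text
t=21.10 pos [0.4539 0.2146 0.1256] w=0.0005 F [ 0.4  0.  -1.1] | d [ 0.0536 -0.0033  0.0376] jaw az 101.7 q7 75 turn 0.7 xaxis [-0.     0.001 -1.   ]
t=21.10 pos [0.4539 0.2146 0.1256] w=0.0005 F [ 0.4  0.  -1.1] | d [ 0.0537 -0.0135  0.0505] jaw az 101.7 q7 75 turn 0.7 xaxis [-0.     0.001 -1.   ]
t=21.10 pos [0.4539 0.2146 0.1256] w=0.0005 F [ 0.4  0.  -1.1] | d [ 0.0537 -0.0206  0.06  ] jaw az 101.7 q7 75 turn 0.7 xaxis [-0.     0.001 -1.   ]
t=21.10 pos [0.4539 0.2146 0.1256] w=0.0005 F [ 0.4  0.  -1.1] | d [ 0.0537 -0.0287  0.0633] jaw az 101.7 q7 75 turn 0.7 xaxis [-0.     0.001 -1.   ]
t=21.10 pos [0.4539 0.2146 0.1256] w=0.0005 F [ 0.4  0.  -1.1] | d [ 0.0537 -0.0419  0.0734] jaw az 101.7 q7 75 turn 0.7 xaxis [-0.     0.001 -1.   ]
scene beaker top u,v,z -0.0005 0.0914 0.148 161
scene knob 45 -0.10103503793743195 0.09215809788009671 ((-101.93096160888672, 96.82299041748047), (13.897321701049805, 45.54945373535156), 49.33015060424805)
top beaker top u,v,z -0.0032 0.093 0.1466 249
```

Emit:
step_arm(deltas=[[-1,0,-0.015,-0.048,0],[-1,0.0,-0.015,-0.048,0],[-1,0.05,-0.015,-0.048,0],[-1,0.084,-0.015,-0.048,0],[-1,0.084,-0.015,-0.048,0],[-1,0.084,-0.015,-0.038,0],[-1,0.084,-0.015,-0.03,0]])

```text
time_s: 22.08
tool_pos: [0.4766, 0.1872, 0.0436]
tool_rot: [-65.9, 89.8, 35.6]
force: [0.3, -0.2, 0.3]
grip_width: 0.0005
```

```bash
python3 kn.py
```

```text
t=22.07 pos [0.4766 0.1872 0.0436] w=0.0005 F [ 0.3 -0.2  0.3] | d [-0.0281 -0.0249  0.105 ] jaw az 101.5 q7 81 turn 0.5 xaxis [ 0.003  0.002 -1.   ]
scene beaker top u,v,z -0.0006 0.093 0.1478 155
scene knob 45 -0.0966997323432531 0.0863916835249823 ((-110.47637176513672, 72.74540710449219), (62.1439208984375, 29.907602310180664), 54.281341552734375)
top beaker top u,v,z -0.0034 0.0949 0.1465 242
```

Emit:
step_arm(deltas=[[-1,0.001,0,0.007,0],[-1,0.001,0,0.014,0],[-1,0.001,0,0.021,0],[-1,0.001,0,0.028,0],[-1,0.001,0,0.034,0],[-1,0.001,0,0.039,0],[-1,0.001,0,0.043,0],[-1,0.001,0,0.046,0],[-1,0.001,0,0.046,0]])

```text
time_s: 23.3
tool_pos: [0.4672, 0.2267, 0.041]
tool_rot: [167.8, 89.7, -90.8]
force: [3.6, -9.2, 5.1]
grip_width: 0.0006
```

```bash
python3 kn.py
```

```text
t=23.30 pos [0.4672 0.2267 0.041 ] w=0.0006 F [ 3.6 -9.2  5.1] | d [-0.0314 -0.026   0.0643] jaw az 101.4 q7 76 turn 0.4 xaxis [-0.    -0.005 -1.   ]
scene beaker top u,v,z 0.0 0.1315 0.1472 141
scene knob 42 -0.09620884340330413 0.12848457205613592 ((-113.87348937988281, 115.767822265625), (62.7635383605957, 34.592689514160156), 51.42348861694336)
top beaker top u,v,z -0.021 0.1269 0.145 48
```

Emit:
step_arm(deltas=[[-1,0.0,0,0.035,0],[-1,-0.0,0,0.025,0],[-1,-0.01,0.0,0.015,0],[-1,-0.06,0.0,0.015,0],[-1,-0.08,0.02,0.03,0],[-1,-0.08,0.02,0.03,0]])

```text
time_s: 24.15
tool_pos: [0.4398, 0.2583, 0.1223]
tool_rot: [-25.3, 89.8, 76.4]
force: [0.4, -0.0, -0.3]
grip_width: 0.0004
```

```bash
python3 kn.py
python3 - <<'E'
from h import *
K=np.array([.483,.279]);X=np.array([.9816,.1908]);Y=np.array([-.1908,.9816])
for u,v in((-40,-22),(-28,-7),(-21,2.6),(-13,6)): go(*(K+u/1e3*X+v/1e3*Y),.073,101)
E
```

```text
t=24.15 pos [0.4398 0.2583 0.1223] w=0.0004 F [ 0.4 -0.  -0.3] | d [ 0.0505 -0.0467  0.0277] jaw az 101.7 q7 70 turn 0.7 xaxis [ 0.001  0.003 -1.   ]
scene beaker top u,v,z -0.0008 0.1303 0.1477 141
scene knob 45 -0.10236647308522008 0.13345510590589038 ((-103.4026107788086, 138.3843994140625), (14.114493370056152, 47.96102523803711), 50.958717346191406)
top beaker top u,v,z -0.0211 0.1278 0.1461 42
top knob 17 -0.08716415837079355 0.1273733426004571 ((-87.28474426269531, 129.16529846191406), (13.732677459716797, 7.847579479217529), 51.199405670166016)
t=24.25 pos [0.4402 0.2562 0.1204] w=0.0007 F [ 1.  -0.4 -0.6] | d [ 0.0474 -0.0063 -0.0078] jaw az 101.5 q7 70 turn 0.5 xaxis [-0.001 -0.    -1.   ]
t=24.25 pos [0.4402 0.2562 0.1204] w=0.0007 F [ 1.  -0.4 -0.6] | d [ 0.0473 -0.0185  0.0071] jaw az 101.5 q7 70 turn 0.5 xaxis [-0.001 -0.    -1.   ]
t=24.25 pos [0.4402 0.2562 0.1204] w=0.0007 F [ 1.  -0.4 -0.6] | d [ 0.0473 -0.0256  0.0166] jaw az 101.5 q7 70 turn 0.5 xaxis [-0.001 -0.    -1.   ]
t=24.25 pos [0.4402 0.2562 0.1204] w=0.0007 F [ 1.  -0.4 -0.6] | d [ 0.0473 -0.0336  0.0199] jaw az 101.5 q7 70 turn 0.5 xaxis [-0.001 -0.    -1.   ]
```

Emit:
step_arm(deltas=[[-1,0.046,-0.006,-0.008,0],[-1,0.046,-0.006,-0.008,0],[-1,0.046,-0.0185,0.007,0],[-1,0.046,-0.02,0.012,0],[-1,0.046,-0.0215,0.016,0],[-1,0.046,-0.0235,0.019,0],[-1,0.046,-0.026,0.021,0],[-1,0.046,-0.029,0.022,0],[-1,0.046,-0.032,0.023,0],[-1,0.046,-0.035,0.023,0],[-1,0.046,-0.038,0.023,0],[-1,0.046,-0.038,0.023,0]])

```text
time_s: 25.75
tool_pos: [0.4631, 0.2797, 0.0733]
tool_rot: [108.6, 88.4, -150.0]
force: [-25.5, -15.8, 19.3]
grip_width: 0.0001
```

```bash
python3 - <<'E'
from h import *
K=np.array([.483,.279]);X=np.array([.9816,.1908]);Y=np.array([-.1908,.9816])
o=monitor.get_obs(); q=o['tool_pos'][:2]-K; print('TCP u,v',q@X,q@Y,o['force'].round(1))
E
python3 kn.py
```

```text
TCP u,v -0.019409367481309656 0.004481839809432902 [-25.5 -15.8  19.3]
t=25.75 pos [0.4631 0.2797 0.0733] w=0.0001 F [-25.5 -15.8  19.3] | d [ 0.0007 -0.0196  0.0116] jaw az 101.5 q7 71 turn 0.5 xaxis [-0.024 -0.014 -1.   ]
scene beaker top u,v,z -0.0001 0.131 0.148 136
scene knob 70 -0.10390211528256713 0.1397383095972242 ((-103.9052505493164, 140.99696350097656), (38.611351013183594, 48.46692657470703), 44.67005920410156)
top beaker top u,v,z -0.0203 0.128 0.145 42
```

Emit:
step_arm(deltas=[[-1,0.0,0.014,0,0],[-1,0.0,0.03,0,0],[-1,-0.02,0.045,0,0],[-1,-0.08,0.05,0,0],[-1,-0.13,0.05,-0.06,0],[-1,-0.15,0.05,-0.12,0],[-1,-0.15,0.05,-0.12,0]])

```text
time_s: 26.72
tool_pos: [0.4503, 0.1553, 0.2279]
tool_rot: [-74.0, 89.7, 27.2]
force: [-0.3, -0.5, -0.2]
grip_width: 0.0005
```

```bash
python3 kn.py
python3 - <<'E'
import cv2
a=cv2.imread('pics/k_scene.png')[120:240,320:480]; cv2.imwrite('pics/f.png',cv2.resize(a,None,fx=5,fy=5,interpolation=2)[:600,:800])
E
```

```text
t=26.73 pos [0.4503 0.1553 0.2279] w=0.0005 F [-0.3 -0.5 -0.2] | d [ 0.1564 -0.0553  0.131 ] jaw az 101.2 q7 78 turn 0.2 xaxis [ 0.005  0.003 -1.   ]
scene beaker top u,v,z -0.0005 0.1307 0.1478 138
scene knob 56 -0.10078363328641698 0.13382480202122804 ((-102.85877990722656, 139.17062377929688), (14.498359680175781, 51.42738723754883), 3.2890725135803223)
top beaker top u,v,z -0.0211 0.1282 0.1454 44
```

View pics/f.png

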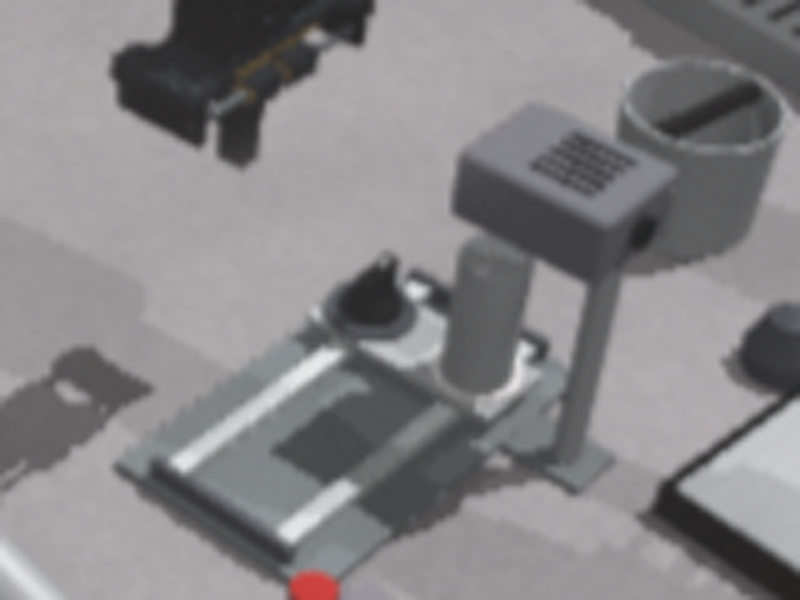

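```bash
python3 -c "
from h import *
print(env.sign_off())"
```

```text
the job is handed in; nothing more can be done
None
```

I've handed the job in. The tall beaker is mouth down on the peg, the carriage is at its home stop and the clamp knob is at its end stop. It took about 27 s of the 58 s.

I gripped the beaker lightly near its closed end so it swung mouth-down, straightened it against the peg and set it on the seat. I then pushed the carriage home and turned the knob with closed fingers.

**Last checks**
- **Beaker:** upright on the peg, with its top about 147 mm above the bench, which matches the rim lying flat on the seat. It stayed that way through every later move.
- **Carriage:** it stopped at the same place each time I pushed it, with the beaker within about 1 mm in the camera readings. It held there against roughly 10 to 37 N.
- **Clamp knob:** about 87° (1.51 rad), and it held against about 28 N.
- **Gripper:** clear of everything.

**What disagreed or went wrong**
- **Travel:** I measured about 0.142 m, not the full 0.16 m. The plate's position suggests the carriage started about 0.02 m in, so I took the hard stop as home. I did not see the joint value itself.
- **Extra moves:** the first push turned the knob to about 40° before I meant to. A check push then scraped the carriage, and backing off dragged it about 40 mm out. I pushed it home again by its plate edge before tightening.
- **Forces:** that check push reached about 37 N sideways and 40 N upward at the wrist. It was with the fingertips, but it was harder than I intended.
- **Other objects:** I did not measure the short beaker and the other bench items again at the end. I saw no contact with them.

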